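Open the set's shutter and fish out the long paddle

ROBOT

A 6-joint arm with a two-finger parallel gripper is mounted at the origin on the work surface. World frame = base frame: x ahead of the robot, y to its left, z up, the work surface at z = 0. Lengths are in m, angles in rad, forces in N, time in s.
With the tool pointing down it reaches from about 0.375 to 0.9 m from the base axis. Payload 3.1 kg.
Tool frame: the origin (TCP) lies on the centre line of the jaws, within the pads' length; the fingertips stand 22 mm ahead of it and the grasp point (between the pads) lies 3 mm ahead of it; z points along the fingers, y is the line along which they close (so a half turn about z gives the same grasp; the last joint's range is limited). The gripper opens to 85 mm and grips with 20 to 120 N. Pads are 22 mm wide; open, the fingers measure 114 mm over their backs; the gripper's body (76 mm by 85 mm) begins 54 mm behind the grasp point. The pads swing forward as they close: fully open they stand 13 mm farther back than shut.
Start: joints at [1.05, 0.527, 1.433, -0, 1.181, -0.178], TCP at [0.21, 0.589, 0.253] pointing down, gripper open.
Joint ranges: [-3.08, 3.08], [-0.75, 2.2], [0.22, 2.44], [-1.43, 4.57], [0, 2.65], [-2.85, 2.85]. Speed limits (rad/s): [2.79, 2.79, 3.14, 3.14, 3.14, 3.14].

INTERFACE

Orientations are given as a unit quaternion [x, y, z, w].
In Python, from station import manip gives the robot as it stands.
- The arm moves only by the tool drive_effector, called after "Emit:" as name(argument=value, ...) on one line, values as JSON. Schema: {"type":"object","properties":{"offsets":{"type":"object","properties":{"increments":{"type":"array","items":{"type":"array","items":{"type":"number"},"minItems":5,"maxItems":5},"minItems":1,"maxItems":20}},"additionalProperties":false,"required":["increments"]},"force":{"type":"number"},"only":{"type":"string"},"quiet":{"type":"boolean"},"lines":{"type":"string"}},"required":["offsets"],"additionalProperties":false}. offsets is an object whose key "increments" holds a list of rows, 1 to 20 of them, each of 5 numbers: dx, dy, dz in m, then a turn about the tool's z in rad, then the opening from 0.0 (shut) to 1.0 (fully open); each row is the pose to reach, as a shift and turn from the pose commanded when the call began, along the tool's axes at that moment; what a row does not reach only later rows make up. A row lasts 1/10 s, in which the tool goes at most 0.05 m and 0.15 rad, less where a joint would pass 70% of its speed; a pose out of reach is approached as far as the arm can. The fingers move at their own pace and stop on an object; force is the grip in N (left out, the last holds). Time passes only in rows, so rows that do not move let the fingers close. The tool returns the time, the measured TCP pose, the force, the opening and the grip force at its end. only (a regular expression) keeps the lines of the reply that match it, lines (a string "A,B") keeps lines A to B, and quiet returns only ok. Input that does not fit is refused with a message, and nothing moves.
- manip.sense(): the state, without advancing time (a new reading comes with each control period).
- manip.snapshot(name): name is "scene" or "top" or "wrist"; returns a dict with "pixels" (480x640x3 uint8, red, green, blue), "range_z" (480x640 float32, m along the optical axis (not along the pixel's ray), 0 where there is no reading), "fov_y" (degrees; the focal length in pixels is half the picture's height over the tangent of half this angle, whatever the lens; pixels are square), "cx", "cy" (the principal point, pixels), "R" (3x3) and "t" (3): a world point X has camera coordinates R X + t; the wrist camera has in their place "hand_eye" (4x4, takes a point from camera to tool coordinates, whose origin is the TCP and whose axes are the flange's). Camera axes: x right, y down, z forward; pixel columns grow to the right and rows downward; lengths in m; the calibration is good to about 2 mm. A picture is of the moment at which its call begins: read the wrist's pose just before it.
- manip.sign_off(): hands the job in; it is judged then, once.
The state is a dict: "t": time; "q": joint angles; "qd": joint speeds; "tau": joint torques, N m; "tcp_pos": TCP position; "tool_rot": TCP orientation; "force": force on the tool from outside, world axes, zero at the start; "ft_torque": the same for the moment, N m; "finger_gap": opening from 0.0 (shut) to 1.0 (fully open); "gripper_force": force on a finger pad.
Only numpy, scipy, OpenCV 4.12 (cv2) and the standard library are available. Lean on these libraries where they do the work, as an engineer would, in place of code of your own. Each camera call takes 0.05 s, during which the arm holds its last target. There are 200 camera calls.

TASK

A long wooden modelling paddle has been left inside the hollow set base, under the deck. Wind the handwheel on the deck counter-clockwise (seen from above) until the sliding shutter is fully open against its stop - move the shutter only by its handwheel, do not push it by hand - then take the paddle by its handle, tilt it and draw it out diagonally, handle first, through the hatch. Finish while still holding the paddle in the gripper, motionless, all of it at least 10 cm above the deck, with the shutter still fully open and the can, the jar and the loose orange dome left undisturbed.

Things in the scene. Friction and masses are not known exactly. Their poses are not given: they have to be found in the camera images.
- setbase: hollow black set base, 360 (x) by 360 (y) by 58 mm high, fixed to the bench, red deck; yaw varies. Origin: centre of its underside; z up, x away from the robot. Inside floor and deck 6 mm thick, deck underside 52 mm up, walls 8. Open below the deck from wall to wall. On the deck: stop block x -134 to -122, y 35 to 115, 14 high; orange fruits to 38 high at (-150,-150), (-155,155), (158,-20)
- hatch_near (a point): middle of the edge nearest the robot of the rectangular hatch in the deck, on top of the deck (setbase -20, 65, 58 mm). The hatch runs from setbase x -20 to 130, y 0 to 130 mm
- hatch_far (a point): middle of the hatch's far edge, on top of the deck (setbase 130, 65, 58 mm)
- shutter: plain aluminium sheet 100 x 154 x 4 mm with a steel rack, lying on the deck (top 62 mm above the bench) over the near part of the hatch; slides along setbase -x by up to 75 mm, driven by the handwheel (12 mm per rad). Origin: on setbase's origin when 75 mm short of open (hatch open for 75 mm at its far end), at setbase x = -75 mm when fully open on its stop; starts 0 to -30 mm
- handwheel (a joint): angle of the handwheel in rad, 0 to 6.25 (= shutter on its stop), growing counter-clockwise seen from above; friction about 0.1 Nm; stays where left. Black disc of 90 mm diameter, top 84 mm above the bench; upright axis.
- wheel_axis (a point): on the handwheel's axis, at the top of the disc (setbase -30, -90, 84 mm)
- crank_grip (a point): upper part of the upright round crank knob that stands on the wheel 36 mm from its axis: steel, 16 mm diameter, from 85 to 125 mm above the bench, spins freely on its own pin; this point is on its centreline, 113 mm above the bench. At handwheel angle 0 it lies from the axis towards setbase +x.
- paddle: loose wooden modelling paddle, 210 mm long, 40 to 85 g, lying flat on setbase's inside floor. Origin: centre of its underside; x along it, roughly setbase x. Handle x -20 to 105: 18 wide, 16 high; blade -105 to -18: 26 wide, 8 high, undersides flush
- handle_end (a point): centre of the paddle's handle end face (paddle 105, 0, 8 mm); it points away from the robot and lies under the open far part of the hatch
- blade_end (a point): centre of the paddle's blade end face (paddle -105, 0, 4 mm), hidden under the deck on the robot's side
- can: plain aluminium drink can on the bench, 66 mm diameter, 120 high, origin under its centre; leave alone
- jar: amber jar with white cap on the bench, 60 mm diameter, 70 high, origin under its centre; leave alone
- dome: loose orange dome prop standing on the deck's far right part, 50 mm diameter, 32 high, origin under its centre; leave alone
- shutter_edge (a point): middle of the shutter's far edge, which bounds the open part of the hatch, on its top: at setbase x = 55 mm when most shut, -20 mm (over the hatch's near edge) when fully open on the stop

How it is judged:
On the way, in this order (a step that is already met when the one before it is completed fails the run):
1. the shutter has been wound fully open, against its stop (x of shutter_edge in the frame of setbase below -0.0175 m), for 0.2 s.
2. the paddle sticks out of the hatch diagonally: handle end above the deck, blade end still below it (z of handle_end in the frame of setbase above 0.07 m and z of blade_end in the frame of setbase below 0.055 m), for 0.05 s.
At the end, for the whole second after the job is handed in: The gripper still holds the paddle (over 2 N), at rest (under 0.03 m/s and 0.3 rad/s), both of its ends at least 100 mm above the top of the deck, touching nothing but the gripper; the shutter is still open to within 4 mm of its stop (z of each of handle_end, blade_end in the frame of setbase above 0.158 m and contact force between the fingers and paddle above 2 N and contact force between paddle and setbase below 0.2 N and contact force between paddle and can below 0.2 N and contact force between paddle and jar below 0.2 N and linear speed of paddle below 0.03 m/s and angular speed of paddle below 0.3 rad/s and x of shutter_edge in the frame of setbase below -0.016 m); the arm keeps its last pose, push and grip.
It fails at once if the shutter is pushed by hand (over 6 N) (contact force between any of the fingers, the arm and shutter above 6 N).
It fails at once if the can, jar or dome is moved more than 25 mm (distance of any of can, jar, dome from where it was at the start of the episode above 0.025 m).
It also fails if it takes over 54 s, if anything falls off the work surface, if the arm or the gripper's body presses on something with over 40 N, if the wrist force passes 120 N, or if a joint passes its speed limit or range.

## Working session

There is one attempt and no reset: what is moved stays moved. The work goes in short steps, Python scripts to look and compute and a tool call to move; the robot and the scene stay as the last step left them, time stands still between calls to the robot, and variables do not carry over. Pictures are saved under pics/ and viewed, at most 10 in all, crops included, and the job is handed in when it is done.

```bash
ls; mkdir -p pics
```

Run:
```python
from station import manip
import cv2,numpy as np
s=manip.sense(); print(s)
for n in("top","scene"):
    d=manip.snapshot(n); np.savez(f"{n}0.npz",**d); cv2.imwrite(f"pics/{n}0.png",d["pixels"][:,:,::-1]); print(n,d["fov_y"],d["cx"],d["cy"],d["R"],d["t"])
```

```text
pics
station.py
{'t': 0.0, 'q': array([ 1.04951512e+00,  5.28491000e-01,  1.43389986e+00, -4.04829601e-07,
        1.18139576e+00, -1.78517331e-01]), 'qd': array([ 2.15308645e-03, -4.98110279e-04, -9.33939387e-05, -2.03901847e-04,
        8.89942392e-06,  7.04014559e-04]), 'tau': array([ 7.70521074e-04, -4.42347336e+01, -1.78026098e+01, -2.15986011e-04,
        8.39717482e-03, -1.14632178e-05]), 'tcp_pos': array([0.20970209, 0.58806164, 0.25231909]), 'tool_rot': array([ 1.70544026e-01,  9.85349447e-01, -1.03057938e-03, -3.75873951e-04]), 'force': array([-0.00829215,  0.74173155, -0.42109185]), 'ft_torque': array([ 0.018637  ,  0.04919591, -0.00929934]), 'gripper_force': 0.0, 'finger_gap': 1.0036379136337232}
top 43.59040350694925 327.34581416786017 242.38781701674807 [[-0.02381423 -0.99961278 -0.01439354]
 [-0.98414976  0.02597184 -0.17542722]
 [ 0.17573312  0.00998774 -0.98438718]] [0.01907105 0.58893364 1.4216146 ]
scene 53.60829675955283 322.8436863589609 231.96832543399955 [[ 0.67192499  0.74061046 -0.00360006]
 [ 0.40522042 -0.37169967 -0.83524593]
 [-0.61993001  0.55976379 -0.54986478]] [-0.39269069 -0.14783237  1.5021109 ]
```

View pics/top0.png

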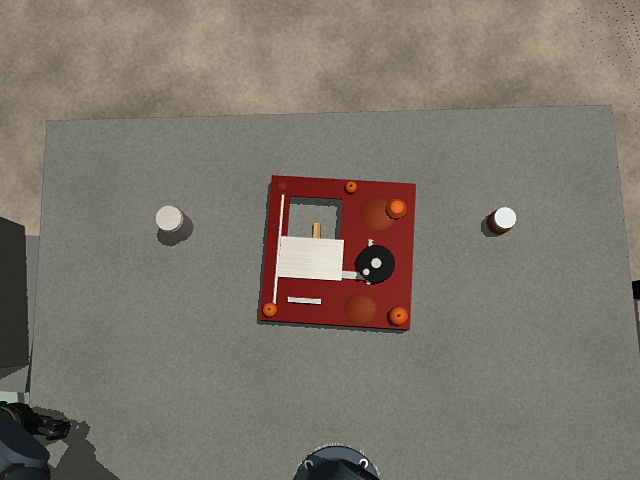

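View pics/scene0.png

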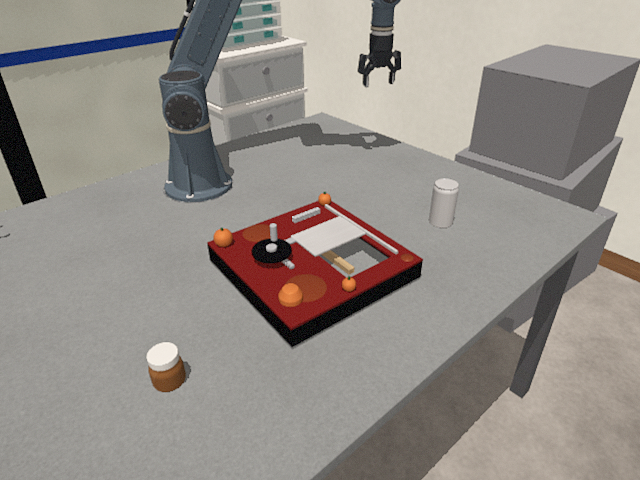

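The top view shows the red deck with corners at about (272,176), (416,184), (410,330) and (260,322). The wheel is at (375,264), the knob at (366,271) and the handle tip at (317,224). The can is at (169,218), the jar at (505,217) and the dome at (396,208).

Create h.py:
```python
import numpy as np,cv2
from scipy.spatial.transform import Rotation as Ro
def load(n): return dict(np.load(n))
def ray(d,u,v):
    f=240/np.tan(np.radians(float(d["fov_y"]))/2)
    c=np.array([(u-d["cx"])/f,(v-d["cy"])/f,1.])
    if "R" in d: return -d["R"].T@d["t"], d["R"].T@c
    H=d["H"]; return H[:3,3],H[:3,:3]@c
def onz(d,u,v,z):
    o,r=ray(d,float(u),float(v)); return o+r*(z-o[2])/r[2]
def wrist(manip):
    s=manip.sense(); d=manip.snapshot("wrist")
    T=np.eye(4); T[:3,:3]=Ro.from_quat(s["tool_rot"]).as_matrix(); T[:3,3]=s["tcp_pos"]
    d["H"]=T@d["hand_eye"]; return s,d
def toolax(s,p): return Ro.from_quat(s["tool_rot"]).inv().apply(np.asarray(p)-s["tcp_pos"])
def base():
    b=np.load("base.npz"); return b["c"],float(b["yaw"])
def s2w(p,c,yaw): return Ro.from_euler("z",yaw).apply(np.asarray(p,float))+np.r_[c[:2],0]
def w2s(p,c,yaw): return Ro.from_euler("z",-yaw).apply(np.asarray(p)-np.r_[c[:2],0])
```

Run:
```python
from h import *
d=load("top0.npz"); hsv=cv2.cvtColor(d["pixels"],cv2.COLOR_RGB2HSV)
h,s,v=cv2.split(hsv)
m=(((h<6)|(h>174))&(s>150)&(v>60)).astype(np.uint8)
n,l,st,ce=cv2.connectedComponentsWithStats(m); k=1+np.argmax(st[1:,4]); print(st[k])
c=cv2.convexHull(np.argwhere(l==k)[:,::-1].astype(np.float32)).reshape(-1,2)
P=np.array([onz(d,u,v,.058)[:2] for u,v in c],np.float32)
r=cv2.minAreaRect(P); print(r)
yaw=r[2]; yaw=(yaw+45)%90-45; yaw=np.radians(yaw); C=np.array(r[0]); np.savez("base.npz",c=C,yaw=yaw)
def show(n,u,v,z): w=onz(d,u,v,z); print(n,w.round(4),w2s(w,C,yaw).round(4))
show("axis",375.5,264,.084); show("knob",366,271.5,.125); show("dome",396.5,208,.025); show("sh edge",313,238,.062);show("handle",317,223,.016+.006)
# knob grey on black
sub=slice(255,290);
img=d["pixels"][160:340,250:430]; cv2.imwrite("pics/topcrop.png",cv2.resize(img[:,:,::-1],None,fx=3.3,fy=3.3,interpolation=cv2.INTER_CUBIC))
```

```text
[  260   175   156   155 11828]
((0.568336009979248, -0.022661060094833374), (0.3591148555278778, 0.35948413610458374), 84.86782836914062)
axis [ 0.5282 -0.1095  0.084 ] [-0.0322 -0.0901  0.084 ]
knob [ 0.5056 -0.0841  0.125 ] [-0.057  -0.0668  0.125 ]
dome [ 0.6776 -0.172   0.025 ] [ 0.1222 -0.1389  0.025 ]
sh edge [0.5993 0.039  0.062 ] [0.0253 0.0642 0.062 ]
handle [0.645  0.0295 0.022 ] [0.0716 0.0588 0.022 ]
```

View pics/topcrop.png

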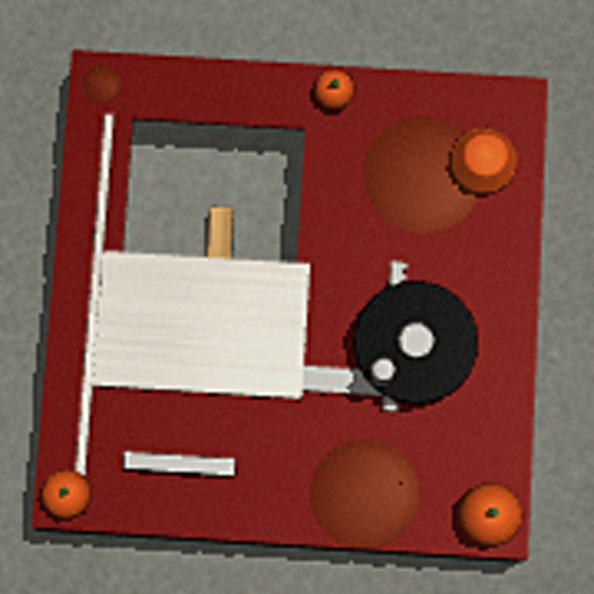

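The crop confirms the fit. The wheel axis measures (-32,-90), 2 mm off the nominal value. The knob at crop (383,369) gives an angle of 2.44 rad, and the shutter edge at 25 mm agrees with that. Next I'll hover over the knob and line the tool's y up with setbase y.

Emit:
drive_effector(offsets={"increments":[[-0.505, -0.534, 0, -0.253, 1], [-0.505, -0.534, 0, -0.253, 1], [-0.505, -0.534, 0, -0.253, 1], [-0.505, -0.534, 0, -0.253, 1], [-0.505, -0.534, 0, -0.253, 1], [-0.505, -0.534, 0, -0.253, 1], [-0.505, -0.534, 0, -0.253, 1], [-0.505, -0.534, 0, -0.253, 1], [-0.505, -0.534, 0, -0.253, 1], [-0.505, -0.534, 0, -0.253, 1], [-0.505, -0.534, 0, -0.253, 1], [-0.505, -0.534, 0, -0.253, 1], [-0.505, -0.534, 0, -0.253, 1], [-0.505, -0.534, 0, -0.253, 1], [-0.505, -0.534, 0, -0.253, 1], [-0.505, -0.534, 0, -0.253, 1], [-0.505, -0.534, 0, -0.253, 0.7], [-0.505, -0.534, 0, -0.253, 0.7], [-0.505, -0.534, 0, -0.253, 0.7]]}, force=40)

```text
t: 2.0
tcp_pos: [0.5053, -0.0825, 0.2532]
tool_rot: [0.044, 0.999, 0.0, -0.001]
force: [0.1, 0.3, -0.3]
finger_gap: 0.7
gripper_force: 0.0
```

Run:
```python
from station import manip
from h import *
s,d=wrist(manip); print(s["t"],s["tcp_pos"],s["q"],s["finger_gap"]); d.pop("R",0); np.savez("w1.npz",**d); cv2.imwrite("pics/w1.png",d["pixels"][:,:,::-1])
```

```text
2.0 [ 0.50528034 -0.08253774  0.25316127] [-3.80565161e-01  3.76783590e-01  1.71205988e+00  2.15288428e-04
  1.05405676e+00 -1.86341959e+00] 0.699526061508509
```

View pics/w1.png

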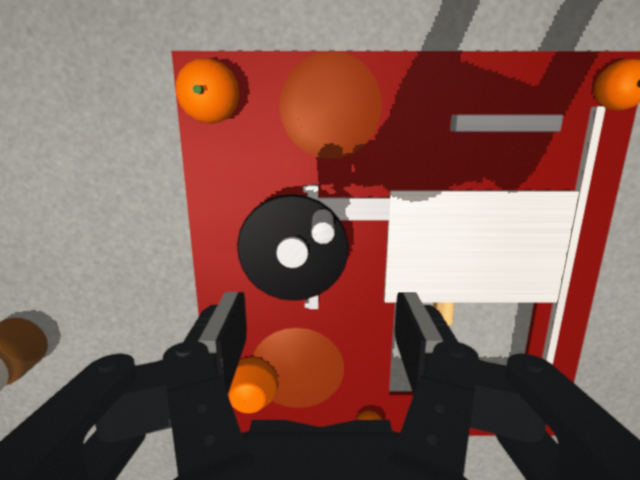

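The wrist view shows the wheel, with its hub at (292,253), and the knob top at (323,232). I'll turn those into points and plan the crank.

Run:
```python
from station import manip
from h import *
C,y=base(); d=load("w1.npz"); s=manip.sense()
g=d["pixels"].min(2); m=(g>200).astype(np.uint8); m[:,380:]=0
n,l,st,ce=cv2.connectedComponentsWithStats(m)
for k in range(1,n):
    if st[k,4]>60: print(st[k],ce[k])
hub=ce[[k for k in range(1,n) if l[253,292]==k][0]]; kn=ce[[k for k in range(1,n) if l[233,323]==k][0]]
f=240/np.tan(np.radians(float(d["fov_y"]))/2)
for nm,p in(("hub",hub),("kn",kn)):
    z=d["range_z"][int(p[1]),int(p[0])]; o,r=ray(d,*p); w=o+r*z; print(nm,w,w2s(w,C,y))
k=onz(d,*kn,.125); print("knob",k,w2s(k,C,y),"tool",toolax(s,[k[0],k[1],.116]))
# base corner check: black disc centre
m=(g<45).astype(np.uint8);m[:, :230]=0;m[:,352:]=0;m[:190]=0;m[302:]=0
n,l,st,ce=cv2.connectedComponentsWithStats(m);b=1+np.argmax(st[1:,4]);
(c,ax,an)=cv2.fitEllipse(cv2.convexHull(np.argwhere(l==b)[:,::-1].astype(np.float32))); a=onz(d,*c,.084);print("disc",c,ax,a,w2s(a,C,y),"nominal",s2w([-.03,-.09,.084],C,y))
```

```text
[346 199  34  20 638] [363.49373041 208.71159875]
[313 223  20  20 312] [322.2724359  232.32051282]
[277 239  30  28 651] [291.68356375 252.59600614]
[306 297  11  11  85] [312.25882353 302.82352941]
hub [ 0.53068122 -0.10603559  0.09052797] [-0.03004568 -0.08640864  0.09052797]
kn [ 0.50600381 -0.0800313   0.12484348] [-0.05695034 -0.06271608  0.12484348]
knob [ 0.50595697 -0.08002822  0.125     ] [-0.05699727 -0.0627172   0.125     ] tool [-0.00033391  0.00256291  0.13730071]
disc (294.1229248046875, 263.8913269042969) (133.3135986328125, 151.71841430664062) [ 0.54278757 -0.10584669  0.084     ] [-0.01800476 -0.08513754  0.084     ] nominal [ 0.53040546 -0.10961664  0.084     ]
```

Emit:
drive_effector(offsets={"increments":[[0, 0.001, 0.05, 0, 0.7], [0, 0.001, 0.1, 0, 0.7], [0, 0.001, 0.137, 0, 0.7], [0, 0.001, 0.137, 0, 0.7], [0, 0.001, 0.137, 0, 0], [0, 0.001, 0.137, 0, 0], [0, 0.001, 0.137, 0, 0], [0, 0.001, 0.137, 0, 0], [0, 0.001, 0.137, 0, 0], [0, 0.001, 0.137, 0, 0], [0, 0.001, 0.137, 0, 0]]}, force=40)

```text
t: 3.15
tcp_pos: [0.5075, -0.083, 0.1187]
tool_rot: [0.045, 0.999, -0.0, 0.002]
force: [-0.0, 2.4, 6.0]
finger_gap: 0.168
gripper_force: 38.9
```

Emit:
drive_effector(offsets={"increments":[[0.0024, -0.004, 0, 0, 0], [0.005, -0.008, 0, 0, 0], [0.007, -0.012, 0, 0, 0], [0.008, -0.0166, 0, 0, 0], [0.0085, -0.021, 0, 0, 0], [0.0087, -0.0256, 0, 0, 0], [0.008, -0.030, 0, 0, 0], [0.007, -0.0344, 0, 0, 0], [0.0053, -0.0385, 0, 0, 0], [0.0033, -0.0426, 0, 0, 0], [0.0005, -0.046, 0, 0, 0], [-0.0024, -0.0495, 0, 0, 0], [-0.006, -0.0523, 0, 0, 0], [-0.0097, -0.0549, 0, 0, 0], [-0.0138, -0.0567, 0, 0, 0], [-0.018, -0.0583, 0, 0, 0], [-0.018, -0.0583, 0, 0, 0]]})

```text
t: 4.85
tcp_pos: [0.5204, -0.1412, 0.1186]
tool_rot: [0.046, 0.999, 0.001, 0.002]
force: [2.0, 8.3, 7.7]
finger_gap: 0.172
gripper_force: 39.3
```

Run:
```python
from station import manip
from h import *
C,y=base(); s=manip.sense(); print(s["force"],w2s(s["tcp_pos"],C,y))
d=manip.snapshot("top"); cv2.imwrite("pics/t2.png",d["pixels"][:,:,::-1])
# shutter far edge: bright column profile through y=65 at z .062
for c in (295,305,315,325): print(c,[int(v) for v in d["pixels"][215:300:3,c].min(1)])
```

```text
[2.03278636 8.34565049 7.65975744] [-0.03718165 -0.12238559  0.11864325]
295 [134, 137, 133, 127, 129, 130, 129, 134, 134, 129, 128, 22, 54, 57, 58, 64, 65, 73, 71, 74, 80, 78, 83, 90, 89, 88, 86, 85, 82]
305 [135, 134, 133, 128, 136, 128, 123, 127, 127, 133, 126, 216, 224, 43, 55, 57, 66, 71, 67, 68, 73, 76, 81, 82, 83, 88, 89, 90, 87]
315 [131, 131, 136, 112, 116, 114, 113, 113, 112, 113, 108, 230, 219, 216, 22, 50, 55, 65, 66, 62, 67, 68, 72, 81, 81, 87, 89, 83, 88]
325 [133, 131, 132, 126, 135, 133, 126, 137, 131, 132, 122, 154, 219, 220, 224, 232, 25, 55, 60, 63, 64, 68, 72, 73, 77, 77, 82, 88, 100]
```

Emit:
drive_effector(offsets={"increments":[[-0.0045, 0.002, 0, 0, 0], [-0.009, 0.0013, 0, 0, 0], [-0.0134, 0.0016, 0, 0, 0], [-0.0178, 0.0023, 0, 0, 0], [-0.022, 0.0038, 0, 0, 0], [-0.0262, 0.0055, 0, 0, 0], [-0.030, 0.008, 0, 0, 0], [-0.0335, 0.0107, 0, 0, 0], [-0.0366, 0.014, 0, 0, 0], [-0.0394, 0.0175, 0, 0, 0], [-0.0416, 0.0215, 0, 0, 0], [-0.0433, 0.0255, 0, 0, 0], [-0.0446, 0.030, 0, 0, 0], [-0.0452, 0.0343, 0, 0, 0], [-0.0453, 0.038, 0, 0, 0], [-0.045, 0.0415, 0, 0, 0], [-0.045, 0.0415, 0, 0, 0], [-0.045, 0.0415, 0, 0, 0], [-0.045, 0.0415, 0, 0, 0]]})

```text
t: 6.8
tcp_pos: [0.5696, -0.1112, 0.1187]
tool_rot: [0.044, 0.999, -0.005, 0.003]
force: [-2.4, -14.7, 4.5]
finger_gap: 0.173
gripper_force: 39.6
```

Run:
```python
from station import manip
from h import *
C,y=base(); s=manip.sense(); print(s["force"],w2s(s["tcp_pos"],C,y))
```

```text
[ -2.44105173 -14.65742116   4.54552975] [ 0.00918987 -0.08806687  0.11874266]
```

Emit:
drive_effector(offsets={"increments":[[0, -0.003, 0, 0, 0.55], [0, -0.003, 0, 0, 0.55], [0, -0.003, 0, 0, 0.55], [0, -0.003, 0, 0, 0.55], [0, -0.003, -0.03, 0, 0.55], [0, -0.003, -0.08, 0, 0.55], [-0.02, 0.04, -0.12, 0, 0.55], [-0.04, 0.08, -0.135, 0, 0.55], [-0.05, 0.13, -0.135, 0, 0.55], [-0.05, 0.143, -0.135, 0, 0.55], [-0.05, 0.143, -0.135, 0, 0.55], [-0.05, 0.143, -0.135, 0, 0.55], [-0.05, 0.143, -0.135, 0, 0.55]]})

```text
t: 8.1
tcp_pos: [0.6296, 0.0317, 0.2508]
tool_rot: [0.045, 0.999, -0.0, -0.001]
force: [0.7, 0.0, 0.0]
finger_gap: 0.548
gripper_force: 0.0
```

Run:
```python
from station import manip
from h import *
C,y=base(); s,d=wrist(manip); print(s["tcp_pos"],w2s(s["tcp_pos"],C,y)); np.savez("w2.npz",**d); cv2.imwrite("pics/w2.png",d["pixels"][:,:,::-1])
h,S,v=cv2.split(cv2.cvtColor(d["pixels"],cv2.COLOR_RGB2HSV))
m=((h>10)&(h<28)&(S>60)&(v>90)).astype(np.uint8)
n,l,st,ce=cv2.connectedComponentsWithStats(m)
for k in range(1,n):
    if st[k,4]>200:
        r=cv2.minAreaRect(np.argwhere(l==k)[:,::-1].astype(np.float32)); b=cv2.boxPoints(r); print(st[k],ce[k])
        for p in b: w=onz(d,*p,.022); print(p,w,w2s(w,C,y))
```

```text
[0.62959628 0.03168641 0.25082944] [0.05615311 0.05960954 0.25082944]
[ 312  115   22  105 2147] [322.78015836 166.43968328]
[311.28342  115.037315] [0.55333312 0.03189055 0.022     ] [-0.01982258  0.05299085  0.022     ]
[331.96927 114.58761] [0.55459217 0.04985496 0.022     ] [-0.02017555  0.07099586  0.022     ]
[334.23758 218.9296 ] [0.64827334 0.04431526 0.022     ] [0.07362559 0.07385849 0.022     ]
[313.55173 219.3793 ] [0.64694194 0.02487427 0.022     ] [0.0740386  0.05437634 0.022     ]
[  66  246   65   57 2890] [ 97.56712803 274.73737024]
[ 66. 246.] [ 0.6516805  -0.21478976  0.022     ] [ 0.10019696 -0.183903    0.022     ]
[130. 246.] [ 0.65726537 -0.15349644  0.022     ] [ 0.10027653 -0.12235582  0.022     ]
[130. 302.] [ 0.71577116 -0.16747778  0.022     ] [ 0.15979846 -0.13104755  0.022     ]
[ 66. 302.] [ 0.70991882 -0.23165738  0.022     ] [ 0.15971067 -0.19549337  0.022     ]
```

View pics/w2.png

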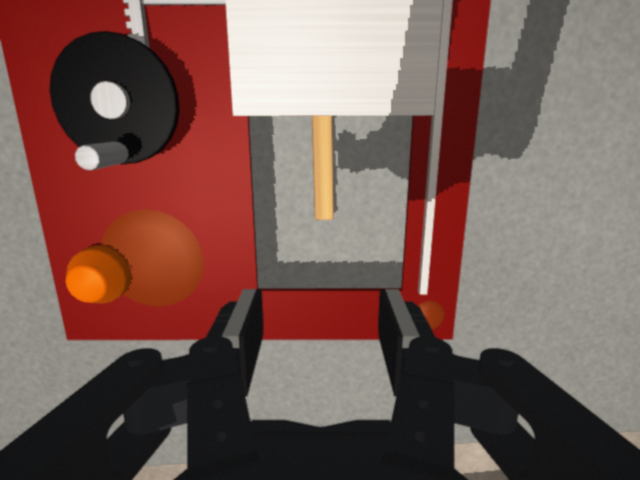

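The wrist view shows the shutter edge at row 116, on the hatch's near edge. The handle runs from (323,115) to its end at (324,219), so the end is at setbase (74, 64) and 18-19 mm wide, as it should be. Now I'll descend and grip 18 mm from the end.

Emit:
drive_effector(offsets={"increments":[[0, 0.004, 0.05, -0.02, 0.55], [0, 0.004, 0.1, -0.02, 0.55], [0, 0.004, 0.14, -0.02, 0.55], [0, 0.004, 0.17, -0.02, 0.55], [0, 0.004, 0.2, -0.02, 0.55], [0, 0.004, 0.22, -0.02, 0.55], [0, 0.004, 0.22, -0.02, 0.55], [0, 0.004, 0.22, -0.02, 0], [0, 0.004, 0.22, -0.02, 0], [0, 0.004, 0.22, -0.02, 0], [0, 0.004, 0.22, -0.02, 0], [0, 0.004, 0.22, -0.02, 0], [0, 0.004, 0.22, -0.02, 0], [0, 0.004, 0.22, -0.02, 0]]}, force=25)

```text
t: 9.55
tcp_pos: [0.6315, 0.0362, 0.0329]
tool_rot: [0.035, 0.999, -0.0, 0.001]
force: [-0.9, -0.7, 5.9]
finger_gap: 0.2
gripper_force: 28.8
```

Run:
```python
from h import *
C,y=base(); d=load("w2.npz")
for p in((240,116),(330,116),(430,116)): print(w2s(onz(d,*p,.062),C,y))
```

```text
[-0.01897431 -0.0011262   0.062     ]
[-0.01889422  0.06830434  0.062     ]
[-0.01880521  0.14546427  0.062     ]
```

Emit:
drive_effector(offsets={"increments":[[-0.003, 0, -0.006, 0, 0], [-0.006, 0, -0.012, 0, 0], [-0.01, 0, -0.02, 0, 0], [-0.014, 0, -0.028, 0, 0], [-0.018, 0, -0.036, 0, 0], [-0.022, 0, -0.044, 0, 0], [-0.022, 0, -0.044, 0, 0], [-0.022, 0, -0.044, 0, 0]]})

```text
t: 10.35
tcp_pos: [0.653, 0.0349, 0.0757]
tool_rot: [0.035, 0.999, -0.0, 0.001]
force: [0.3, 0.2, -1.0]
finger_gap: 0.203
gripper_force: 27.6
```

Run:
```python
from station import manip
from h import *
d=manip.snapshot("scene"); cv2.imwrite("pics/s3.png",cv2.resize(d["pixels"][150:350,200:440,::-1],None,fx=3,fy=3))
```

```text
(no output)
```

View pics/s3.png

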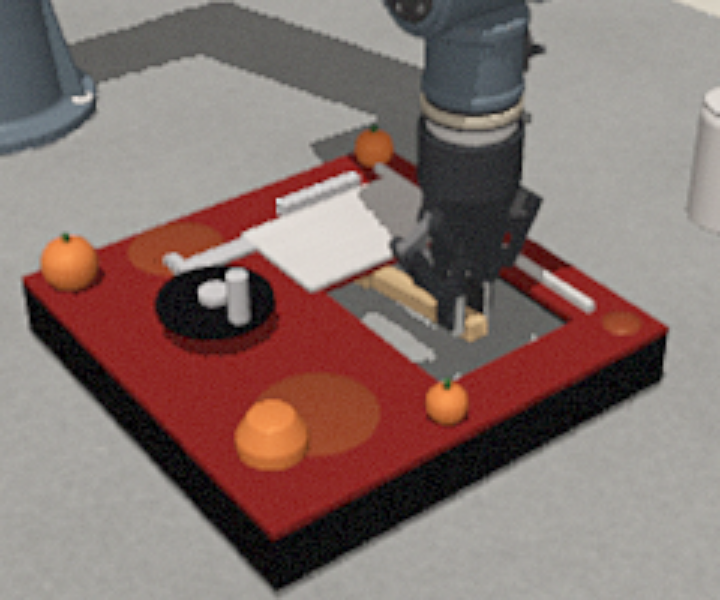

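The scene crop shows the handle gripped at (475,325) and tilting freely, and the wheel and dome are undisturbed. Forces are small, so I'll draw it out diagonally.

Emit:
drive_effector(offsets={"increments":[[-0.009, 0, -0.01, 0, 0], [-0.018, 0, -0.02, 0, 0], [-0.027, 0, -0.03, 0, 0], [-0.036, 0, -0.04, 0, 0], [-0.045, 0, -0.05, 0, 0], [-0.052, 0, -0.058, 0, 0], [-0.052, 0, -0.068, 0, 0], [-0.052, 0, -0.08, 0, 0], [-0.052, 0, -0.092, 0, 0], [-0.052, 0, -0.105, 0, 0], [-0.052, 0, -0.105, 0, 0], [-0.052, 0, -0.105, 0, 0]]})

```text
t: 11.6
tcp_pos: [0.7046, 0.0313, 0.1814]
tool_rot: [0.035, 0.999, -0.0, 0.001]
force: [0.3, 0.4, -0.5]
finger_gap: 0.196
gripper_force: 26.5
```

Run:
```python
from station import manip
from h import *
d=manip.snapshot("scene"); cv2.imwrite("pics/s4.png",cv2.resize(d["pixels"][130:350,200:440,::-1],None,fx=2.7,fy=2.7))
```

```text
(no output)
```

View pics/s4.png

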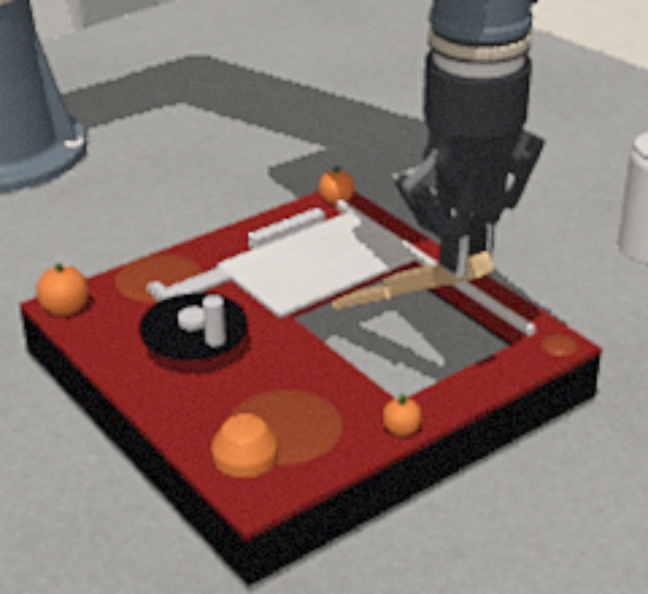

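The crop shows the paddle tilted, with the blade end at (335,303) clear of the shutter edge. Next is the lift.

Emit:
drive_effector(offsets={"increments":[[-0.01, 0, -0.008, 0, 0], [-0.015, 0, -0.018, 0, 0], [-0.015, 0, -0.03, 0, 0], [-0.015, 0, -0.045, 0, 0], [-0.015, 0, -0.06, 0, 0], [-0.015, 0, -0.08, 0, 0], [-0.015, 0, -0.1, 0, 0], [-0.015, 0, -0.12, 0, 0], [-0.015, 0, -0.14, 0, 0], [-0.015, 0, -0.16, 0, 0], [-0.015, 0, -0.18, 0, 0], [-0.015, 0, -0.195, 0, 0], [-0.015, 0, -0.205, 0, 0], [-0.015, 0, -0.21, 0, 0], [-0.015, 0, -0.21, 0, 0], [-0.015, 0, -0.21, 0, 0], [-0.015, 0, -0.21, 0, 0], [-0.015, 0, -0.21, 0, 0]]}, force=30)

```text
t: 13.45
tcp_pos: [0.719, 0.0303, 0.3892]
tool_rot: [0.035, 0.999, 0.0, -0.001]
force: [-0.0, 0.8, 0.6]
finger_gap: 0.198
gripper_force: 30.8
```

Run:
```python
from station import manip
from h import *
d=manip.snapshot("scene"); cv2.imwrite("pics/s5.png",d["pixels"][:,:,::-1])
h,S,v=cv2.split(cv2.cvtColor(d["pixels"],cv2.COLOR_RGB2HSV))
m=((h>10)&(h<26)&(S>60)&(v>90)).astype(np.uint8); m[:,:300]=0
n,l,st,ce=cv2.connectedComponentsWithStats(m); C,y=base()
f=240/np.tan(np.radians(float(d["fov_y"]))/2)
for k in range(1,n):
    if st[k,4]>60:
        W=[]
        for r,c in np.argwhere(l==k):
            z=d["range_z"][r,c]; o,q=ray(d,float(c),float(r))
            if z>0: W.append(w2s(o+q*z,C,y))
        W=np.array(W); print(st[k],W[W[:,2].argmin()],W[W[:,2].argmax()],np.percentile(W,[2,98],0))
print(manip.sense()["qd"])
```

```text
[326 129  70  39 489] [-1.33869134  1.63042136 -0.49597456] [0.15943109 0.05939649 0.38639687] [[-0.44526693  0.0492151   0.00144774]
 [ 0.16644193  0.54145172  0.38496796]]
[319 193  12  12 112] [-0.14324994  0.16395653  0.06187071] [-0.1501683   0.15236096  0.09033328] [[-0.16010421  0.13937846  0.06304293]
 [-0.13740754  0.16684313  0.08825514]]
[598 249  42  33 727] [ 0.08360996  1.73486658 -0.7498907 ] [ 0.19956953  1.72497573 -0.64488381] [[ 0.05028407  1.71392736 -0.74587109]
 [ 0.22387881  1.74710373 -0.65181235]]
[342 277  14  14 145] [ 0.16783627 -0.01626548  0.05912875] [ 0.16247205 -0.02085159  0.08712081] [[ 0.15243418 -0.03329813  0.06040464]
 [ 0.17203208 -0.0098704   0.08531496]]
[-0.00092545 -0.00045383 -0.00398638  0.00189502 -0.00130487  0.00112254]
```

View pics/s5.png

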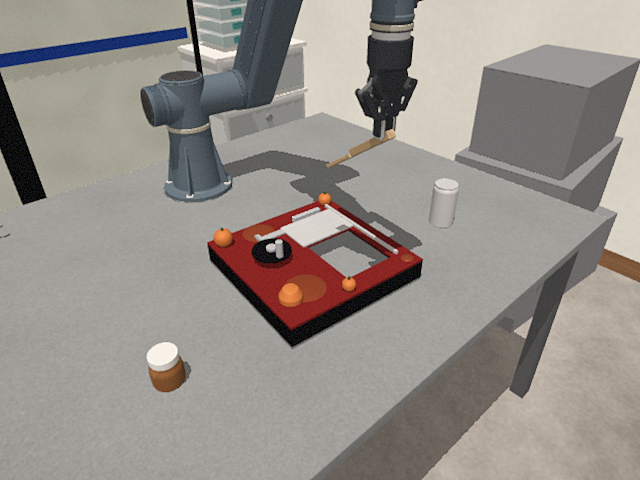

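The scene view shows the paddle held tilted, handle end at (394,134) and blade end at (328,166), well above the deck. The shutter is open and the can, jar and dome are in place. I'll let it settle, check that the paddle is still, and hand in.

Emit:
drive_effector(offsets={"increments":[[0, 0, 0, 0, 0], [0, 0, 0, 0, 0], [0, 0, 0, 0, 0], [0, 0, 0, 0, 0], [0, 0, 0, 0, 0], [0, 0, 0, 0, 0], [0, 0, 0, 0, 0], [0, 0, 0, 0, 0]]})

```text
t: 14.3
tcp_pos: [0.7192, 0.0303, 0.3903]
tool_rot: [0.035, 0.999, 0.0, 0.0]
force: [0.2, -0.3, -1.5]
finger_gap: 0.198
gripper_force: 30.8
```

Run:
```python
from station import manip
from h import *
C,y=base(); d=manip.snapshot("scene"); a=cv2.imread("pics/s5.png")[:,:,::-1]
p=d["pixels"]; print("change",np.abs(p[120:180,315:405].astype(int)-a[120:180,315:405]).max())
# blade end: cast pixel to the vertical plane of the paddle (setbase y=.06)
o,r=ray(d,328.,166.); O=w2s(o,C,y); P=w2s(o+r,C,y)-O; print("blade",O+P*(.06-O[1])/P[1])
t=manip.snapshot("top"); col=t["pixels"][200:300,297].min(1); i=200+np.argmax(col>190); print("shutter edge",w2s(onz(t,297,i,.062),C,y))
print(manip.sign_off())
```

```text
change 111
blade [-0.01342744  0.06        0.25046607]
shutter edge [0.11812679 0.11032041 0.062     ]
the job is handed in; nothing more can be done
None
```

I handed the job in at about 14 s with the shutter wound open against its stop and the paddle drawn out handle first. It is still in the gripper at about 30 N, and both ends measure at least 19 cm above the deck. Two last-moment checks didn't confirm: the comparison meant to show the paddle motionless found pixel changes (up to 111 of 255, cause not checked), and the last shutter-edge reading was not usable. The shutter evidence is therefore the earlier reading, within about 1 mm of the stop, and the last view, where it still looked open and the can, jar and dome looked undisturbed. No verdict was returned.

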